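# Change over flip-cap bead vials

## Task

Of the three flip-cap vials of bead weights in the wooden rack, one narrow vial was left with its cap open. First press that cap fully shut, and only then flick open the cap of the wide vial, so that it stands fully open, upright or leaning back. Keep the other narrow vial shut.

Things in the scene. Friction and masses are not known exactly. Their poses are not given: they have to be found in the camera images.
- open_vial_mouth (a point): Centre of the mouth of the narrow vial whose cap starts open, fixed, at rim height (85 mm above the table); z up, x level from tab side to hinge side, y along the rack. Tube 25 mm across; grey cap 31 mm across, 6 mm thick, shut lying on the rim. Hinge axis along y at rim height, 16.5 mm to +x. Thumb tab 8 mm (x) by 18 mm (y) stands on the cap: when shut its centre is 9.5 mm to -x, its top 30 mm above the rim.
- open_cap (a joint): Hinge angle of that cap, rad: 0 fully shut, 1.57 upright, 2.0 stop. Starts 1.45 to 1.75; the tab then points back (+x), reaching at most 55 mm from the mouth centre and 45 mm above the rim. Pushing the tab toward -x, 15 to 20 mm above the rim, swings it over; pressing down on the tab closes it. Smooth plastic (friction about 0.3). Stiff hinge, stays where left (0.04 N m friction, 1 to 3 N at the tab).
- wide_vial_mouth (a point): Centre of the mouth of the wide vial, which starts shut, fixed, at rim height (85 mm above the table); z up, x level from tab side to hinge side, y along the rack. Tube 36 mm across; grey cap 42 mm across, 6 mm thick, shut lying on the rim. Hinge axis along y at rim height, 22 mm to +x. Thumb tab 8 mm (x) by 18 mm (y) stands on the cap: when shut its centre is 15 mm to -x, its top 30 mm above the rim.
- wide_cap (a joint): Hinge angle of the wide vial's cap, rad: 0 shut (start), 1.57 upright, 2.0 stop. Pinched at the tab's upper half across its 18 mm, it swings up and over about the hinge (the tab pivots between the pads); a level push at the tab jams, the tab must rise as it goes back. Smooth plastic (friction about 0.3). Stiff hinge, stays where left (0.04 N m friction, 1 to 3 N at the tab).
- spare_cap (a joint): Hinge angle of the cap of the other narrow vial (same as the first), rad: 0 fully shut (start), to stay so. The three vials stand 65 mm apart in a straight row along y, in any order, held fast in a fixed wooden rack, 74 x 224 mm, 54 mm high.

How it is judged:
On the way, in this order (a step that is already met when the one before it is completed fails the run):
1. the cap that was left open is shut, the wide vial still shut (value of joint open_cap below 0.15 rad and value of joint wide_cap below 0.3 rad), for 0.2 s.
2. the wide vial's cap stands open (value of joint wide_cap above 1.2 rad), for 0.2 s.
At the end, for the whole second after the job is handed in: Both narrow vials are shut (caps within 0.15 rad of fully shut) and the wide vial's cap stands open by at least 1.2 rad, at rest (value of joint each of open_cap, spare_cap below 0.15 rad and value of joint wide_cap above 1.2 rad and velocity of joint wide_cap between -0.1 and 0.1 rad/s); the robot touches nothing.
It fails at once if the other narrow vial's cap is opened (more than 0.3 rad) (value of joint spare_cap above 0.3 rad).
It fails at once if the wide vial is opened (more than 1.0 rad) while the cap left open is not yet shut (still above 0.3 rad) (value of joint wide_cap above 1 rad and value of joint open_cap above 0.3 rad).
It also fails if it takes over 45 s, if anything falls off the work surface, if the arm or the gripper's body presses on something with over 40 N, if the wrist force passes 120 N, or if a joint passes its speed limit or range.

## Robot

A 7-joint arm with a two-finger parallel gripper is mounted at the origin on the work surface; the furniture and walls round the work are solid. World frame = base frame: x ahead of the robot, y to its left, z up, the work surface at z = 0. Lengths are in m, angles in rad, forces in N, time in s.
With the tool pointing down it reaches from about 0.425 to 0.925 m from the base axis. Payload 6.8 kg.
Tool frame: the origin (TCP) lies midway between the tips of the shut fingers; the grasp point (between the pads) lies 19 mm behind it; z points along the fingers, y is the line along which they close (so a half turn about z gives the same grasp; the last joint's range is limited). The gripper opens to 85 mm and grips with 20 to 120 N. Pads are 22 mm wide; open, the fingers measure 114 mm over their backs; the gripper's body (76 mm by 85 mm) begins 54 mm behind the grasp point. The pads swing forward as they close: fully open they stand 13 mm farther back than shut.
Start: joints at [-0.108, 0.477, 0.022, 1.555, -0.011, 1.109, -0.083], TCP at [0.675, 0, 0.231] pointing down, gripper open.
Joint ranges: [-2.96, 2.96], [-0.34, 2.1], [-1.41, 1.46], [0.24, 2.44], [-1.37, 4.51], [0.17, 1.92], [-2.96, 2.96]. Speed limits (rad/s): [2.39, 2.39, 3.14, 3.14, 3.14, 3.14, 3.14].

## Interface

Orientations are given as a unit quaternion [w, x, y, z].
In Python, from station import bot, imaging gives the robot as it stands.
- The arm moves only by the tool move_arm, never from a script. Its argument "commands" is a list that holds one entry, the list of rows, each a list of 7 numbers: the shift along the tool's x, y, z in m, then the turn, a rotation vector about the tool's x, y, z in degrees, then the finger opening in m, from 0 to 0.0854. In form: [[[x, y, z, rx, ry, rz, grip], ...]]. A call has 1 to 20 rows; each row shifts and turns the commanded pose from where the row before left it, along the tool's axes as they then stand; what a row does not reach is not made up. A row lasts 1/8 s, in which the tool goes at most 62.5 mm and 10.7 degrees, less where a joint would pass 70% of its speed; a pose out of reach is approached as far as the arm can. A call is refused whole if a number of a shift passes 0.0625 or a number of a turn 10.7, either way. A call with a gripper value outside its range is refused whole. The fingers move at their own pace and stop on an object; "squeeze" is the grip in N (left out, the last holds). Time passes only in rows, so rows that do not move let the fingers close. It gives the time, the measured TCP pose, the force, the opening and the grip force at its end, in the units of the state.
- bot.get_obs(): the state, without advancing time (a new reading comes with each control period).
- imaging.read_camera(name): name is "scene" or "side" or "wrist"; returns the picture (384x512x3 uint8, red, green, blue); there is no depth.
- imaging.calibration(name): a dict with "intrinsics" (3x3 intrinsics, pixels), "k1" (the pictures are not rectified: a ray, as slopes to the right and down, at radius r is drawn at 1 + k1 r^2 times it, then the intrinsics apply), "extrinsics" (4x4, takes a point from camera to world coordinates); the wrist camera has in their place "mount" (4x4, takes a point from camera to tool coordinates, whose origin is the TCP and whose axes are the flange's). Camera axes: x right, y down, z forward; pixel columns grow to the right and rows downward; lengths in m; the calibration is good to about 2 mm. A picture is of the moment at which its call begins: read the wrist's pose just before it. calibration takes no time and is no camera call.
- bot.hand_in(): hands the job in; it is judged then, once.
The state is a dict: "t": time; "q": joint angles; "joint_vel": joint speeds; "joint_torque": joint torques, N m; "eef_pos": TCP position; "tool_rot": TCP orientation; "contact_force": force on the tool from outside, world axes, zero at the start; "torque": the same for the moment, N m; "gripper_width": opening from 0.0 (shut) to 1.0 (fully open); "grasp_force": force on a finger pad.
Only numpy, scipy, OpenCV 4.12 (cv2) and the standard library are available. Lean on these libraries where they do the work, as an engineer would, in place of code of your own. Each camera call takes 0.05 s, during which the arm holds its last target. There are 200 camera calls.

## Working session

There is one attempt and no reset: what is moved stays moved. The work goes in short steps, Python scripts to look and compute and a tool call to move; the robot and the scene stay as the last step left them, time stands still between calls to the robot, and variables do not carry over. Pictures are saved under pics/ and viewed, at most 10 in all, crops included, and the job is handed in when it is done.

Besides the shell and the picture viewer there is one more tool, called as name(argument=value, ...), one argument or row to a line, values as JSON. move_arm: Moves the arm, as the interface text tells. Its arguments: {"type":"object","properties":{"commands":{"type":"array","items":{"type":"array","items":{"type":"array","items":{"type":"number"}}}},"squeeze":{"type":"number"}},"required":["commands"]}

```bash
mkdir -p pics; cat > h.py <<'E'
import numpy as np, cv2
from scipy.spatial.transform import Rotation as R
from station import bot, imaging
def cam(name, obs=None):
    c=imaging.calibration(name); K=np.array(c["intrinsics"]); k1=c["k1"]
    if name=="wrist":
        q=obs["tool_rot"]; T=np.eye(4); T[:3,:3]=R.from_quat([q[1],q[2],q[3],q[0]]).as_matrix(); T[:3,3]=obs["eef_pos"]
        E=T@np.array(c["mount"])
    else: E=np.array(c["extrinsics"])
    return K,k1,E
def ray(C,uv):
    K,k1,E=C
    p=cv2.undistortPoints(np.array([[uv]],float),K,np.array([k1,0,0,0.]))[0,0]
    d=E[:3,:3]@np.array([p[0],p[1],1]); return E[:3,3],d/np.linalg.norm(d)
def plane(C,uv,z):
    o,d=ray(C,uv); return o+d*(z-o[2])/d[2]
def tri(r1,r2):
    A=np.stack([r1[1],-r2[1]],1); s=np.linalg.lstsq(A,r2[0]-r1[0],rcond=None)[0]
    a=r1[0]+s[0]*r1[1]; b=r2[0]+s[1]*r2[1]; return (a+b)/2,np.linalg.norm(a-b)
def proj(C,P):
    K,k1,E=C; M=np.linalg.inv(E); 
    return cv2.projectPoints(np.array([P],float).reshape(-1,1,3),cv2.Rodrigues(M[:3,:3])[0],M[:3,3],K,np.array([k1,0,0,0.]))[0].reshape(-1,2)
E
python3 - <<'E'
from h import *
o=bot.get_obs(); print(o)
ims=[imaging.read_camera(n) for n in("scene","side","wrist")]
for n,i in zip(("scene","side","wrist"),ims): cv2.imwrite(f"pics/{n}0.png",cv2.resize(i[:,:,::-1],(800,600),interpolation=cv2.INTER_CUBIC))
for n in("scene","side","wrist"): print(n,np.round(cam(n,o)[2],3).tolist(), np.round(cam(n,o)[0],1).tolist())
E
```

```text
{'t': 0.0, 'q': array([-0.10810057,  0.47778682,  0.02235781,  1.5564828 , -0.0114988 ,
        1.10930633, -0.08315215]), 'joint_vel': array([-0.00087027, -0.00037331,  0.0010705 ,  0.00039512, -0.00045902,
        0.00106926, -0.0011648 ]), 'joint_torque': array([-5.45967814e-04, -5.96443820e+01,  1.60769675e+00, -2.81194621e+01,
        1.24063640e-02,  9.39900521e-03,  2.20753498e-05]), 'eef_pos': array([ 6.74389515e-01, -2.79382011e-05,  2.30321749e-01]), 'tool_rot': array([-6.01577462e-04,  7.07122682e-01,  7.07090272e-01, -7.05849154e-04]), 'contact_force': array([ 0.1269461 , -0.34530609,  0.39961279]), 'torque': array([ 0.0058451 , -0.01021971,  0.02387919]), 'grasp_force': 0.0, 'gripper_width': 1.0031043536143152}
scene [[0.795, -0.251, 0.551, 0.076], [-0.606, -0.358, 0.711, -0.778], [0.019, -0.899, -0.437, 0.508], [0.0, 0.0, 0.0, 1.0]] [[370.5, 0.0, 246.7], [0.0, 370.5, 193.0], [0.0, 0.0, 1.0]]
side [[0.987, -0.106, 0.123, 0.44], [-0.163, -0.659, 0.734, -0.787], [0.003, -0.745, -0.667, 0.699], [0.0, 0.0, 0.0, 1.0]] [[380.0, 0.0, 254.7], [0.0, 380.0, 198.7], [0.0, 0.0, 1.0]]
wrist [[1.0, 0.001, -0.001, 0.675], [0.001, -0.947, -0.321, 0.083], [-0.001, 0.321, -0.947, 0.373], [0.0, 0.0, 0.0, 1.0]] [[307.5, 0.0, 253.7], [0.0, 307.5, 193.3], [0.0, 0.0, 1.0]]
```

View pics/scene0.png

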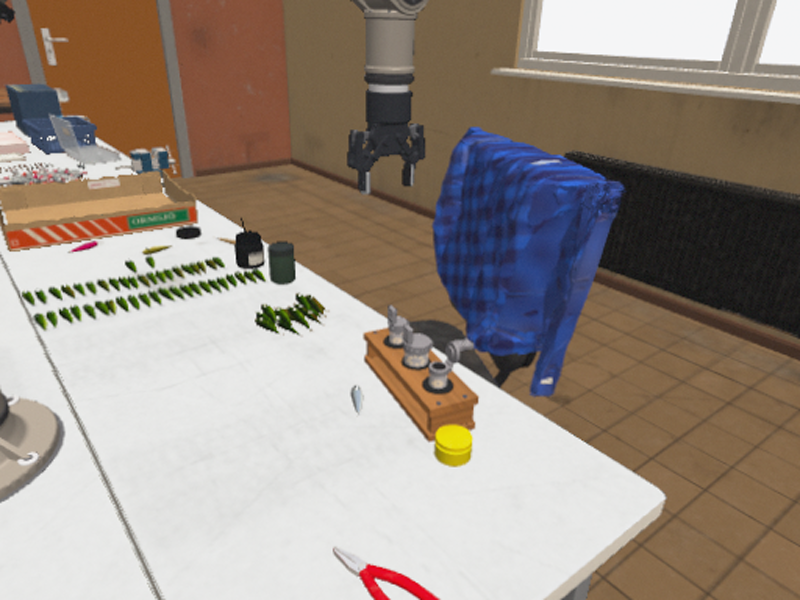

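View pics/side0.png

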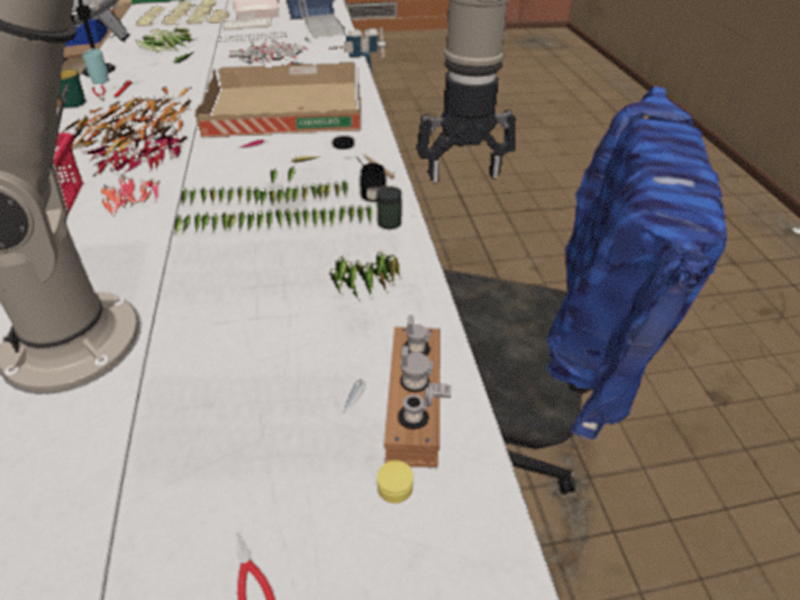

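View pics/wrist0.png

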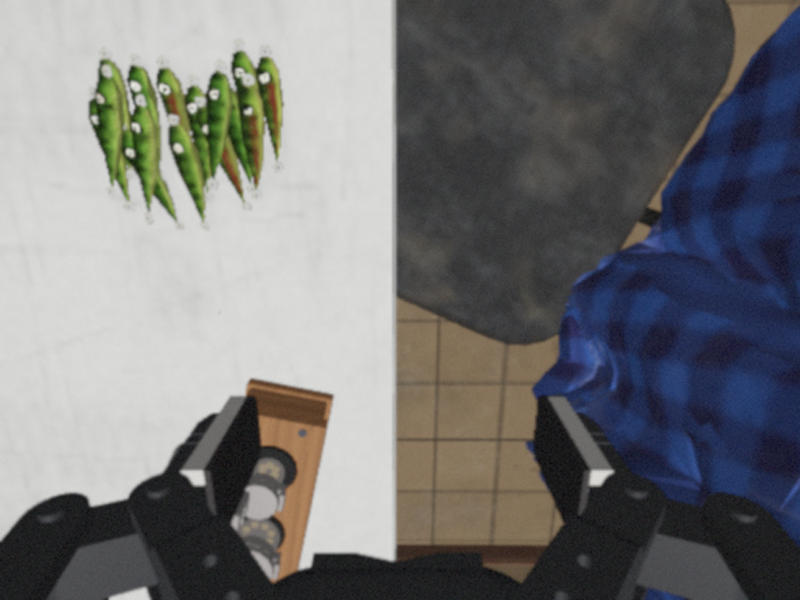

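The open narrow vial is nearest the camera: side (413,405), tab pointing back at (445,391). The wide vial is in the middle at (415,367), and the spare is at the far end at (417,338). The rack is slightly rotated. Next I'll zoom in and measure.

```bash
python3 - <<'E'
from h import *
a=imaging.read_camera("side");b=imaging.read_camera("scene")
A=cv2.resize(a[200:304,235:301],None,fx=5.7,fy=5.7,interpolation=cv2.INTER_CUBIC)
B=cv2.resize(b[190:284,225:310],None,fx=4.9,fy=4.9,interpolation=cv2.INTER_CUBIC)
h=max(len(A),len(B)); f=lambda x:np.pad(x,((0,h-len(x)),(0,0),(0,0)))
o=np.hstack([f(A),f(B)]); print(A.shape,B.shape,o.shape); cv2.imwrite("pics/z1.png",o[:600,:800,::-1])
for n,i in(("side",a),("scene",b)):
    hsv=cv2.cvtColor(i,cv2.COLOR_RGB2HSV); m=cv2.inRange(hsv,(4,90,60),(18,255,255))
    r=(230,300,200,304) if n=="side" else (225,310,190,284)
    mm=np.zeros_like(m); mm[r[2]:r[3],r[0]:r[1]]=m[r[2]:r[3],r[0]:r[1]]
    c=max(cv2.findContours(mm,cv2.RETR_EXTERNAL,cv2.CHAIN_APPROX_NONE)[0],key=cv2.contourArea)
    print(n,cv2.approxPolyDP(cv2.convexHull(c),2,True).reshape(-1,2).tolist())
E
```

```text
(593, 376, 3) (461, 417, 3) (593, 793, 3)
side [[253, 210], [259, 212], [280, 254], [278, 298], [247, 295]]
scene [[233, 213], [248, 210], [289, 238], [305, 253], [303, 273], [274, 281], [234, 231]]
```

View pics/z1.png

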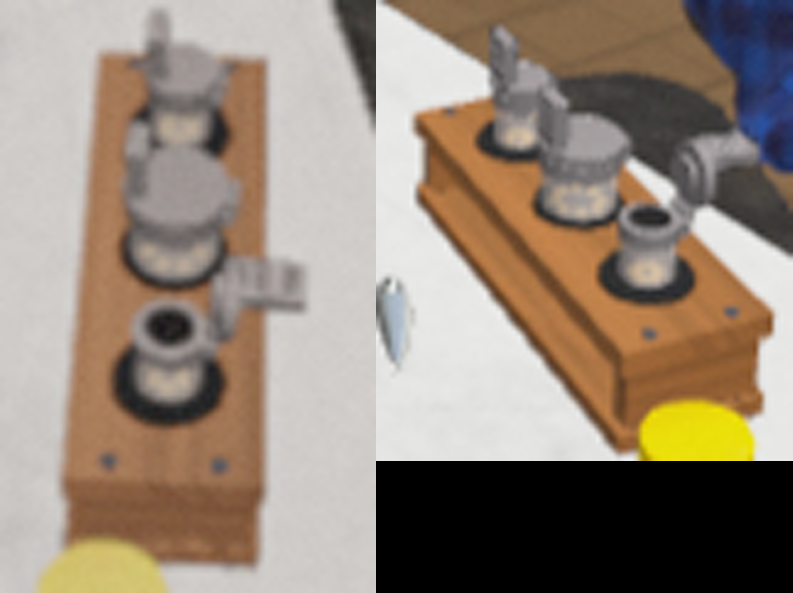

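```bash
python3 - <<'E'
from h import *
S=cam("side");C=cam("scene")
s=lambda u,v:(235+(u+.5)/5.7-.5,200+(v+.5)/5.7-.5)
c=lambda u,v:(225+(u-376+.5)/4.9-.5,190+(v+.5)/4.9-.5)
for n,a,b,z in(("mouth",(168,325),(650,215),.085),("wide",(178,186),(586,143),.091),("spare",(184,76),(526,83),.091),("NL",(63,485),(622,355),.054),("NR",(265,490),(773,318),.054),("FL",(98,55),(415,115),.054),("tabtip",(303,285),(752,150),.12),("widetab top",(139,130),(553,88),.115)):
    print(n,np.round(plane(S,s(*a),z)*1e3),np.round(plane(C,c(*b),z)*1e3),[np.round(np.array(x)*1e3,1) for x in tri(ray(S,s(*a)),ray(C,c(*b)))])
print(np.round(plane(S,s(265,62),.054)*1e3))
E
```

```text
mouth [ 544. -292.   85.] [ 549. -289.   85.] [array([ 542.6, -295.8,   90.4]), np.float64(1.3)]
wide [ 559. -230.   91.] [ 560. -232.   91.] [array([ 558.6, -232.5,   92.2]), np.float64(1.5)]
spare [ 572. -171.   91.] [ 574. -170.   91.] [array([ 571.9, -172.4,   92.5]), np.float64(0.4)]
NL [ 499. -334.   54.] [ 501. -327.   54.] [array([ 497.7, -333.1,   57.1]), np.float64(4.7)]
NR [ 569. -347.   54.] [ 571. -345.   54.] [array([ 568.9, -347.8,   55.8]), np.float64(1.6)]
FL [ 546. -115.   54.] [ 550. -110.   54.] [array([ 545.2, -117.6,   57.8]), np.float64(1.9)]
tabtip [ 588. -310.  120.] [ 580. -316.  120.] [array([ 589.4, -306.2,  113.3]), np.float64(2.1)]
widetab top [ 545. -222.  115.] [ 552. -216.  115.] [array([ 543.4, -227.2,  121.9]), np.float64(1.7)]
[ 616. -131.   54.]
```

move_arm(
  commands=[
    [[0,0,0,0,0,-9.7,0],[0,0,0,0,0,-9.7,0],[0,0,0,0,0,-9.7,0],[0,0,0,0,0,-9.7,0],[0,0,0,0,0,-9.7,0],[0,0,0,0,0,-9.7,0],[0,0,0,0,0,-9.7,0],[0,0,0,0,0,-9.6,0],[-0.001,-0.045,0,0,0,0,0],[-0.001,-0.045,0,0,0,0,0],[-0.001,-0.045,0,0,0,0,0],[-0.001,-0.045,0,0,0,0,0],[-0.001,-0.045,0,0,0,0,0],[-0.001,-0.045,0,0,0,0,0],[-0.001,-0.045,0,0,0,0,0],[0,0,0,0,0,0,0],[0,0,0,0,0,0,0]],
  ],
  squeeze=30,
)

```text
t: 2.38
eef_pos: [0.6137, -0.3085, 0.2311]
tool_rot: [-0.0, 0.109, 0.994, 0.0]
contact_force: [0.5, 0.8, 0.6]
gripper_width: -0.004
grasp_force: 0.0
```

```bash
python3 - <<'E'
from h import *
o=bot.get_obs(); print(o['t'],o['eef_pos'],o['tool_rot'],o['q'])
i=imaging.read_camera("wrist"); C=cam("wrist",o)
# predicted markers
i=np.ascontiguousarray(i[:,:,::-1]); m=i.copy()
lx=np.array([.977,-.215,0]);ly=np.array([.215,.977,0])
w=np.array([.5595,-.231,.085]); P=[w-.065*ly, w+[0,0,.006], w+.065*ly+[0,0,.006], w-.015*lx+[0,0,.03]]
p=proj(C,P); print(p.round(1).tolist())
m=cv2.resize(m,(800,600),interpolation=cv2.INTER_CUBIC)
for u,v in p: cv2.drawMarker(m,(int(u*800/512),int(v*600/384)),(0,0,255),0,12,1)
cv2.imwrite("pics/w1.png",m)
E
```

```text
2.375 [ 0.61373099 -0.30848937  0.23106211] [-8.76702306e-05  1.08858096e-01  9.94057209e-01  4.14616974e-04] [ 0.50764158  0.5060625  -0.19239119  1.51160857  0.10161407  1.1341244
  1.64839536]
[[252.1, 103.2], [325.9, 103.4], [400.0, 103.1], [334.1, 85.0]]
```

View pics/w1.png

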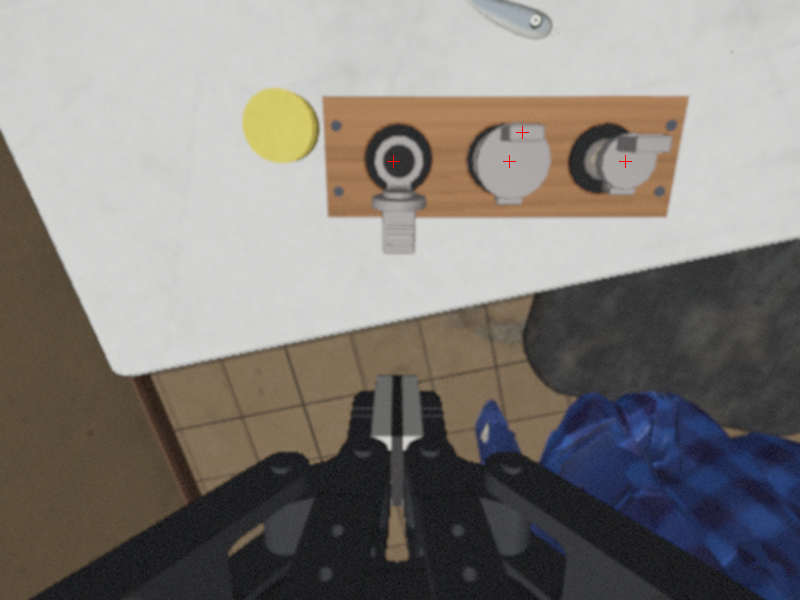

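The markers match the picture to within about 3 mm: open mouth (400,160), wide cap (513,162), wide tab (523,132), spare (628,162). Next: descend behind the open tab and push.

move_arm(
  commands=[
    [[0,0.002,0.045,0,0,0,0],[0,0,0.045,0,0,0,0],[0,0,0.039,0,0,0,0],[0,0,0,0,0,0,0],[0.006,0,0,0,0,0,0],[0.006,0,0,0,0,0,0],[0.006,0,0,0,0,0,0],[0.006,0,0,0,0,0,0],[0.006,0,0,0,0,0,0],[0.006,0,0,0,0,0,0],[0.006,0,0,0,0,0,0],[0,0,0,0,0,0,0]],
  ],
)

```text
t: 3.92
eef_pos: [0.5719, -0.2978, 0.1019]
tool_rot: [-0.001, 0.109, 0.994, 0.0]
contact_force: [0.0, 0.1, -0.0]
gripper_width: 0.003
grasp_force: 0.0
```

move_arm(
  commands=[
    [[0.005,0,0,0,0,0,0],[0.005,0,0,0,0,0,0],[0.005,0,0,0,0,0,0],[0.003,0,0,0,0,0,0],[0,0,0,0,0,0,0]],
  ],
)

```text
t: 4.55
eef_pos: [0.555, -0.2941, 0.1023]
tool_rot: [-0.0, 0.109, 0.994, 0.0]
contact_force: [-0.4, 0.0, -0.4]
gripper_width: -0.002
grasp_force: 0.0
```

move_arm(
  commands=[
    [[-0.004,0,0,0,0,0,0],[0,0,-0.036,0,0,0,0],[0.022,0,0,0,0,0,0],[0,0,0.008,0,0,0,0],[0,0,0.005,0,0,0,0],[0,0,0.005,0,0,0,0],[0,0,0.004,0,0,0,0],[0,0,0,0,0,0,0]],
  ],
)

```text
t: 5.55
eef_pos: [0.538, -0.2901, 0.1158]
tool_rot: [-0.0, 0.109, 0.994, 0.0]
contact_force: [-0.2, -0.0, -0.0]
gripper_width: -0.001
grasp_force: 0.0
```

```bash
python3 - <<'E'
from h import *
b=imaging.read_camera("scene"); a=imaging.read_camera("side")
f=lambda x:cv2.resize(x,(400,480),interpolation=cv2.INTER_CUBIC)
cv2.imwrite("pics/s2.png",np.hstack([f(a[195:291,230:310]),f(b[180:276,225:305])])[:,:,::-1])
E
```

```text
(no output)
```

View pics/s2.png

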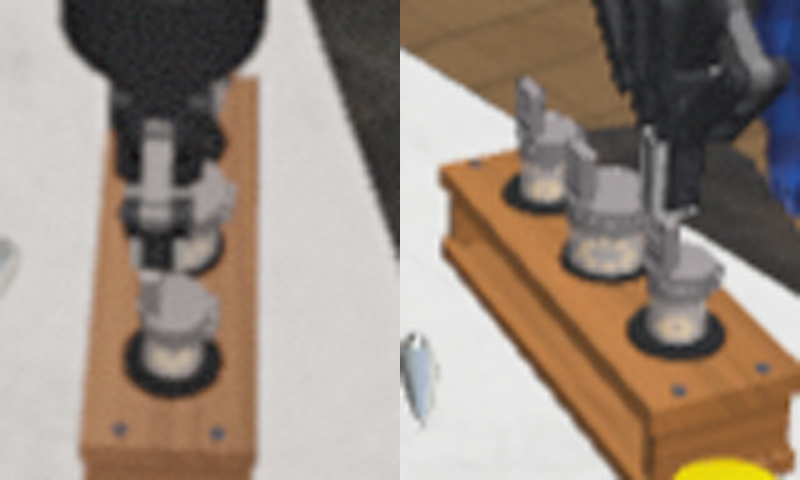

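The cap is over and looks shut (side view about (180,310)), with the tip just above its tab. I'll press down gently to be sure.

move_arm(
  commands=[
    [[0,0,0.002,0,0,0,0],[0,0,0.002,0,0,0,0],[0,0,0,0,0,0,0]],
  ],
)

```text
t: 6.02
eef_pos: [0.5383, -0.2904, 0.1148]
tool_rot: [0.0, 0.109, 0.994, -0.0]
contact_force: [-7.3, 2.8, 18.7]
gripper_width: -0.004
grasp_force: 9.2
```

move_arm(
  commands=[
    [[0,0,-0.02,0,0,0,0],[0,0,-0.022,0,0,0,0.034],[0.0035,0.032,0,0,0,0,0.034],[0.0035,0.031,0,0,0,0,0.034],[0,0,0,0,0,0,0.034],[0,0,0,0,0,0,0.034]],
  ],
)

```text
t: 6.78
eef_pos: [0.5447, -0.2279, 0.1543]
tool_rot: [0.0, 0.109, 0.994, -0.0]
contact_force: [-0.0, -1.2, -1.4]
gripper_width: 0.399
grasp_force: 0.0
```

```bash
python3 - <<'E'
from h import *
o=bot.get_obs(); print(o['t'],o['eef_pos'],o['gripper_width'],o['contact_force'])
i=imaging.read_camera("wrist"); C=cam("wrist",o)
m=cv2.resize(i[:,:,::-1],(800,600),interpolation=cv2.INTER_CUBIC)
lx=np.array([.977,-.215,0]);ly=np.array([.215,.977,0])
t=np.array([.545,-.2272,.115])
for a in(-.004,.004):
  for b in(-.009,.009):
    u,v=proj(C,[t+a*lx+b*ly])[0]; cv2.drawMarker(m,(int(u*800/512),int(v*600/384)),(0,0,255),0,12,1)
cv2.imwrite("pics/w2.png",m)
E
```

```text
6.775 [ 0.54466027 -0.22792046  0.1543438 ] 0.39869425008645565 [-0.0138642  -1.23914462 -1.42249076]
```

View pics/w2.png

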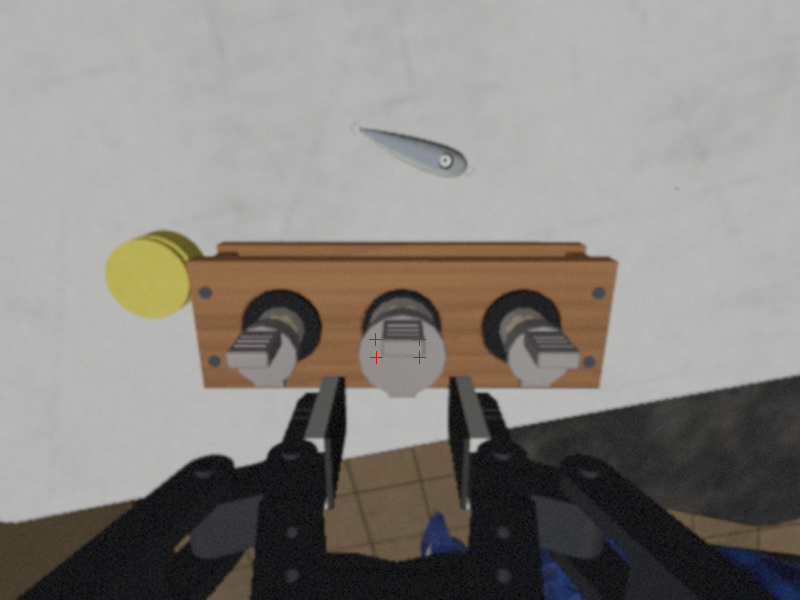

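The picture shows the wide tab's top face at about (403,347), 2–3 mm to +y of the gripper's centre line (397). I'll shift, descend and pinch.

move_arm(
  commands=[
    [[0,0.0027,0,0,0,0,0.034],[0,0,0.02,0,0,0,0.034],[0,0,0.02,0,0,0,0.034],[0,0,0.016,0,0,0,0.034],[0,0,0,0,0,0,0.01],[0,0,0,0,0,0,0.01],[0,0,0,0,0,0,0.01],[0,0,0,0,0,0,0.01],[0,0,0,0,0,0,0.01]],
  ],
  squeeze=30,
)

```text
t: 7.95
eef_pos: [0.5449, -0.2252, 0.0984]
tool_rot: [-0.0, 0.109, 0.994, -0.0]
contact_force: [-2.7, -3.1, -3.4]
gripper_width: 0.197
grasp_force: 30.8
```

move_arm(
  commands=[
    [[-0.0022,0,-0.003,0,0,0,0.01],[-0.0022,0,-0.0031,0,0,0,0.01],[-0.0026,0,-0.0027,0,0,0,0.01],[-0.0027,0,-0.0025,0,0,0,0.01],[-0.003,0,-0.0022,0,0,0,0.01],[-0.0032,0,-0.002,0,0,0,0.01],[-0.0034,0,-0.0017,0,0,0,0.01],[-0.0035,0,-0.0014,0,0,0,0.01],[0,0,0,0,0,0,0.01]],
  ],
)

```text
t: 9.07
eef_pos: [0.5677, -0.2302, 0.1174]
tool_rot: [0.0, 0.109, 0.994, -0.0]
contact_force: [-3.1, -4.6, -2.2]
gripper_width: 0.2
grasp_force: 29.5
```

move_arm(
  commands=[
    [[-0.0036,0,-0.001,0,0,0,0.01],[-0.0036,0,-0.0009,0,0,0,0.01],[-0.0037,0,-0.0004,0,0,0,0.01],[-0.0038,0,-0.0001,0,0,0,0.01],[-0.0038,0,0.0002,0,0,0,0.01],[-0.0037,0,0.0006,0,0,0,0.01],[-0.0036,0,0.0009,0,0,0,0.01],[-0.0036,0,0.0011,0,0,0,0.01],[-0.0035,0,0.0015,0,0,0,0.01],[-0.0033,0,0.0018,0,0,0,0.01],[-0.0031,0,0.0021,0,0,0,0.01],[-0.003,0,0.0023,0,0,0,0.01],[0,0,0,0,0,0,0.01]],
  ],
)

```text
t: 10.7
eef_pos: [0.6113, -0.2399, 0.1106]
tool_rot: [0.003, 0.109, 0.994, -0.001]
contact_force: [-0.1, -5.3, 4.5]
gripper_width: 0.189
grasp_force: 29.2
```

```bash
python3 - <<'E'
from h import *
b=imaging.read_camera("scene"); a=imaging.read_camera("side")
f=lambda x:cv2.resize(x,(400,480),interpolation=cv2.INTER_CUBIC)
cv2.imwrite("pics/s3.png",np.hstack([f(a[195:291,230:310]),f(b[180:276,225:305])])[:,:,::-1])
E
```

```text
(no output)
```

View pics/s3.png

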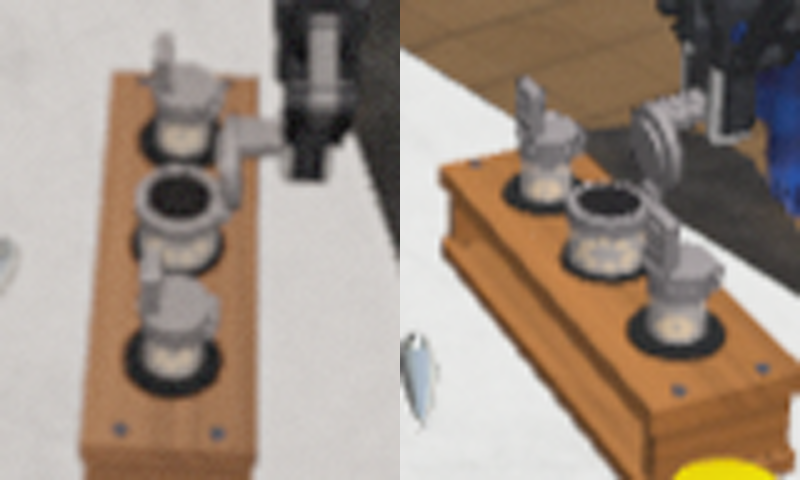

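The wide cap stands about upright and both narrow caps are shut. I'll release and retreat upward.

move_arm(
  commands=[
    [[0,0,0,0,0,0,0.036],[0,0,0,0,0,0,0.036],[0,0,0,0,0,0,0.036],[0,0,-0.01,0,0,0,0.036],[0,0,-0.02,0,0,0,0.036],[0,0,-0.03,0,0,0,0.036],[0,0,-0.04,0,0,0,0.036],[0,0,-0.04,0,0,0,0.036],[0,0,0,0,0,0,0.036],[0,0,0,0,0,0,0.036]],
  ],
)

```text
t: 12.05
eef_pos: [0.6087, -0.2386, 0.2494]
tool_rot: [0.0, 0.109, 0.994, -0.0]
contact_force: [-0.8, 0.0, -1.0]
gripper_width: 0.423
grasp_force: 0.0
```

```bash
python3 - <<'E'
from h import *
b=imaging.read_camera("scene"); a=imaging.read_camera("side")
f=lambda x:cv2.resize(x,(400,480),interpolation=cv2.INTER_CUBIC)
cv2.imwrite("pics/s4.png",np.hstack([f(a[195:291,230:310]),f(b[180:276,225:305])])[:,:,::-1])
E
```

```text
(no output)
```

View pics/s4.png

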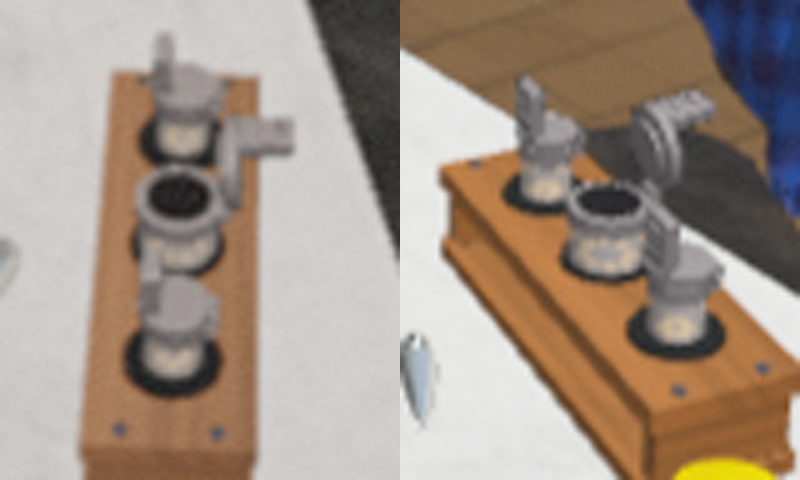

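The wide cap stands upright with the tab level at side (255,135), both narrow caps are shut, and the arm is clear.

```bash
python3 -c "
from station import bot
print(bot.hand_in())"
```

```text
the job is handed in; nothing more can be done
None
```

The open narrow cap was pressed shut first, then the wide vial's cap was swung upright with the spare left shut; I handed the job in at about 12 s, and the hand-in returned no verdict.

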